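# Hold a check-valve cover down against its spring

## Robot

A 6-joint arm with a two-finger parallel gripper is mounted at the origin on the work surface. World frame = base frame: x ahead of the robot, y to its left, z up, the work surface at z = 0. Lengths are in m, angles in rad, forces in N, time in s.
With the tool pointing down it reaches from about 0.275 to 0.725 m from the base axis. Payload 5.6 kg.
Tool frame: the origin (TCP) lies at the very end of the fingers, on their centre line; the grasp point (between the pads) lies 19 mm behind it; z points along the fingers, y is the line along which they close (so a half turn about z gives the same grasp; the last joint's range is limited). The gripper opens to 85 mm and grips with 20 to 120 N. Pads are 22 mm wide; open, the fingers measure 114 mm over their backs; the gripper's body (76 mm by 85 mm) begins 54 mm behind the grasp point. The pads swing forward as they close: fully open they stand 13 mm farther back than shut.
Start: joints at [1.531, 0.255, 0.108, 0, -1.424, -0.285], TCP at [0.175, 0.521, 0.197] pointing down, gripper open.
Joint ranges: [-2.95, 2.95], [-1.21, 1.97], [-1.09, 1.5], [-2.87, 1.71], [-2.94, -0.07], [-3.05, 3.05]. Speed limits (rad/s): [2.57, 2.57, 3.14, 3.14, 3.14, 3.14].

## Interface

Orientations are given as a unit quaternion [x, y, z, w].
In Python, from bench import * gives the robot as it stands.
- The arm moves only by the tool move_arm, never from a script. Its argument "targets" is a list of rows, each a list of 5 numbers: the shift along the tool's x, y, z in m, then the turn about the tool's z in rad, then the opening, from 0 (shut) to 1 (fully open). A call has 1 to 8 rows; each row is the pose to reach, as a shift and turn from the pose commanded when the call began, along the tool's axes at that moment; what a row does not reach only later rows make up. A row lasts 1/10 s, in which the tool goes at most 50 mm and 8.59 degrees, less where a joint would pass 70% of its speed; a pose out of reach is approached as far as the arm can. A call with a gripper value outside its range is refused whole. The fingers move at their own pace and stop on an object; "squeeze" is the grip in N (left out, the last holds). Time passes only in rows, so rows that repeat a pose let the fingers close. It gives the time, the measured TCP pose, the force, the opening and the grip force at its end, in the units of the state.
- read_state(): the state, without advancing time (a new reading comes with each control period).
- capture(name): name is "scene" or "top" or "wrist"; returns a dict with "color" (400x640x3 uint8, red, green, blue), "mtx" (3x3 intrinsics, pixels), "extrinsics" (4x4, takes a point from world to camera coordinates). Camera axes: x right, y up, looking along -z (the intrinsics and any distortion apply to the point x, -y, -z); pixel columns grow to the right and rows downward; lengths in m; the calibration is good to about 2 mm. A picture is of the moment at which its call begins. There is no depth.
- hand_in(): hands the job in; it is judged then, once.
The state is a dict: "time": time; "joint_positions": joint angles; "qvel": joint speeds; "effort": joint torques, N m; "eef_pos": TCP position; "orientation": TCP orientation; "force": force on the tool from outside, world axes, zero at the start; "ft_torque": the same for the moment, N m; "grip_width": finger opening in m; "finger_force": force on a finger pad.
Only numpy, scipy, OpenCV 4.12 (cv2) and the standard library are available. Lean on these libraries where they do the work, as an engineer would, in place of code of your own. Each camera call takes 0.05 s, during which the arm holds its last target. There are 200 camera calls.

## Task

Fit the loose cover on the valve held in the vice, flat side down, with its two holes over the two studs and the spring under it, then press it fully down against the spring onto the gasket and keep it there so that a mate can start the nuts. Finish while still holding the cover pressed fully home. Leave the other things on the bench where they are.

Things in the scene. Friction and masses are not known exactly. Their poses are not given: they have to be found in the camera images.
- cover_center (a point): Centre of the loose aluminium valve cover (0.2-0.3 kg), 25 mm above its flat underside. Two-bolt plate 10 mm thick, 114 mm long (y), 66 wide (x); on its middle a square boss 32 x 32 mm (sides along x, y) up to 50 mm above the underside. Through holes 13 mm in diameter at y = +-42 mm. z points up out of the boss. Starts flat on the bench, boss up; a half turn about z makes no difference.
- valve_seat (a point): Centre of the cork gasket's top (ring 64 mm across) on the fixed check valve, 140 mm above the bench, z up. Upright steel studs 10 mm in diameter at y = +-42 mm rise 26 mm above it, the last 3 mm narrowed to 7 mm. Home: the cover's underside on the gasket, so its centre 25 mm above this point, holes round the studs, y axes parallel either way round.
- valve_spring (a joint): How far the valve's coil spring is pressed down, m. At 0 its top (36 mm across, on the valve axis) stands 14 mm above the gasket; at 0.014 it is level with it, where the cover comes home. Pushes back 1.3 N per mm (18 N at home), springs up when let go; the cover's weight alone presses it about 2 mm.
- valve: Aluminium check valve in a steel vice bolted to the bench, one fixed thing; origin on the bench under the valve's axis, axes as at the seat. Pipe ends with hexagons reach 85 mm either side along y, tops 122 mm above the bench. Vice: jaw tops 68 mm above the bench, reaching 105 mm along +x and 136 mm along -x (its screw handle).
- spray: Bystander: upright spray can 66 mm in diameter, 170 mm tall; origin at the centre of its underside.
- union: Bystander: upright grey plastic pipe union, 76 mm in diameter, 60 mm tall; origin at the centre of its underside.
- nut_tray: Bystander: flat steel tray 90 x 120 x 22 mm with the nuts and washers; origin at the centre of its underside.
- spanner: Bystander: steel spanner 190 mm long lying flat along its x axis; origin at its underside near the middle.
Mind the look-alikes: they are no part of the job. What is shaped like the part that bears cover_center but pink or yellow is not meant.

How it is judged:
By the outcome, as a careful person would: the job done as asked, in the order asked, and still so for the second after the job is handed in, while the arm keeps its last pose, push and grip.
It also fails if it takes over 48 s, if anything falls off the work surface, if the arm or the gripper's body presses on something with over 40 N, if the wrist force passes 120 N, or if a joint passes its speed limit or range.

## Working session

There is one attempt and no reset: what is moved stays moved. The work goes in short steps, Python scripts to look and compute and a tool call to move; the robot and the scene stay as the last step left them, time stands still between calls to the robot, and variables do not carry over. Pictures are saved under pics/ and viewed, at most 11 in all, crops included, and the job is handed in when it is done.

Besides the shell and the picture viewer there is one more tool, called after "Request:" as name(argument=value, ...) on one line, values as JSON. move_arm: Moves the arm, as the interface text tells. Its arguments: {"type":"object","properties":{"targets":{"type":"array","items":{"type":"array","items":{"type":"number"}}},"squeeze":{"type":"number"}},"required":["targets"]}

```bash
ls; mkdir -p pics; python3 - <<'E'
from bench import *
import cv2,numpy as np,pickle
d={}
for n in("scene","top"):
    c=capture(n);d[n]=c;cv2.imwrite(f"pics/{n}0.png",c["color"][...,::-1]);print(n,c["mtx"].round(1).tolist(),c["extrinsics"].round(3).tolist(),c.keys())
pickle.dump(d,open("d0.pkl","wb"))
s=read_state();print(s)
E
```

```text
pics
scene [[410.8, 0.0, 320.2], [0.0, 410.8, 199.7], [0.0, 0.0, 1.0]] [[-0.676, 0.737, 0.005, 0.369], [-0.403, -0.375, 0.835, 0.124], [0.617, 0.562, 0.55, -1.613], [0.0, 0.0, 0.0, 1.0]] dict_keys(['color', 'mtx', 'extrinsics'])
top [[367.4, 0.0, 322.9], [0.0, 367.4, 201.7], [0.0, 0.0, 1.0]] [[-0.016, -1.0, -0.006, -0.004], [0.997, -0.016, 0.076, -0.563], [-0.076, -0.005, 0.997, -0.964], [0.0, 0.0, 0.0, 1.0]] dict_keys(['color', 'mtx', 'extrinsics'])
{'time': 0.1, 'joint_positions': array([ 1.53061089e+00,  2.55702943e-01,  1.07153408e-01, -3.77293714e-04,
       -1.42391859e+00, -2.84587239e-01]), 'qvel': array([-0.00074586, -0.00074589,  0.00345368,  0.00052714,  0.00123344,
        0.00080448]), 'effort': array([-1.53741381e-03, -3.87602091e+01,  2.38477832e+01,  5.37805304e+00,
       -3.76055046e-03, -1.56942416e-06]), 'eef_pos': array([0.17531608, 0.52078995, 0.19609287]), 'orientation': array([ 9.86839435e-01, -1.61700948e-01, -8.33074503e-05,  8.52410845e-04]), 'force': array([-0.90700985, -0.86761646, -0.20423377]), 'ft_torque': array([-0.03786467,  0.01805213, -0.01886078]), 'finger_force': 0.0, 'grip_width': 0.08518972842927998}
```

```bash
python3 -c "
import cv2,numpy as np
a=cv2.imread('pics/scene0.png');b=cv2.imread('pics/top0.png')
cv2.imwrite('pics/both.png',cv2.resize(np.vstack([a,b]),(800,1000))[:, :]) "
```

```text
(no output)
```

View pics/top0.png

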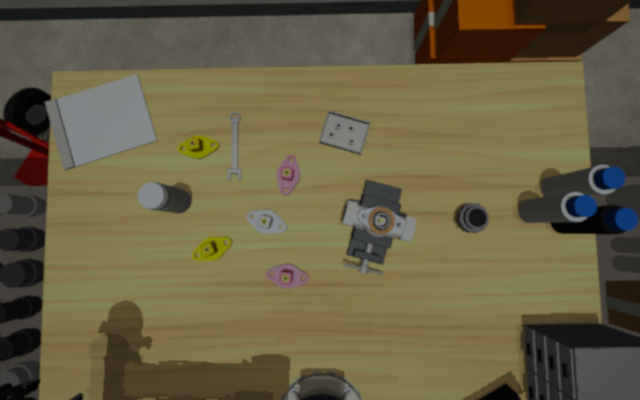

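View pics/scene0.png

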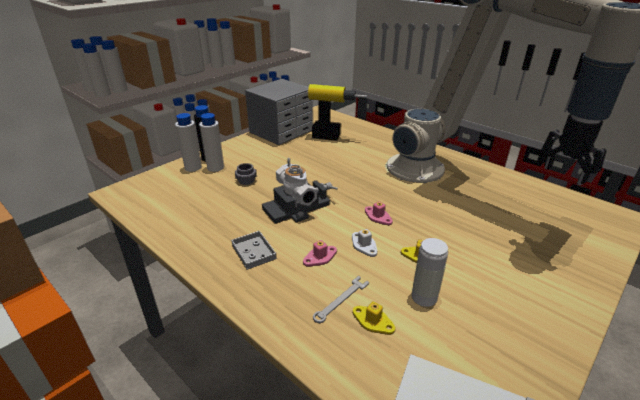

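The top view shows these covers: yellow at (198,147) and (212,248), pink at (288,175) and (287,275), and bare silver at (266,221). Silver is the aluminium one meant. The valve with its brown gasket is at (381,220). I'll confirm both in one enlarged crop and measure them.

```bash
cat > h.py <<'E'
import numpy as np,cv2,pickle
from scipy.spatial.transform import Rotation as R
def ray(c,px):
    K=c["mtx"];E=c["extrinsics"];u=(np.atleast_2d(px)-K[:2,2])/[K[0,0],K[1,1]]
    d=np.c_[u[:,0],-u[:,1],-np.ones(len(u))]@E[:3,:3]
    return -E[:3,:3].T@E[:3,3],d
def plane(c,px,z):
    o,d=ray(c,px);return o+d*((z-o[2])/d[:,2])[:,None]
def proj(c,P):
    q=np.atleast_2d(P)@c["extrinsics"][:3,:3].T+c["extrinsics"][:3,3]
    return np.c_[q[:,0]/-q[:,2]*c["mtx"][0,0]+c["mtx"][0,2],-q[:,1]/-q[:,2]*c["mtx"][1,1]+c["mtx"][1,2]]
E
python3 - <<'E'
from h import *
d=pickle.load(open("d0.pkl","rb"));t=d["top"]["color"];s=d["scene"]["color"]
print(t[221,255],t[228,278],t[221,240],t[215,268])
hsv=cv2.cvtColor(t,cv2.COLOR_RGB2HSV)
m=np.zeros(t.shape[:2],np.uint8)
m[195:245,235:300]=((hsv[195:245,235:300,1]<70))*255
m=cv2.morphologyEx(m,cv2.MORPH_CLOSE,np.ones((5,5)))
c=max(cv2.findContours(m,0,2)[0],key=cv2.contourArea)
print("px",cv2.minAreaRect(c))
P=plane(d["top"],c[:,0].astype(float),0.007)[:,:2]
print("cover",cv2.minAreaRect((P*1000).astype(np.float32)))
hv=hsv[200:240,360:405]
m=((hv[...,0]>5)&(hv[...,0]<18)&(hv[...,1]>90)).astype(np.uint8)
c=max(cv2.findContours(m,0,2)[0],key=cv2.contourArea);c=c[:,0].astype(float)+[360,200]
P=plane(d["top"],c,0.14)[:,:2];print("gasket",cv2.minEnclosingCircle((P*1000).astype(np.float32)),cv2.minAreaRect(c.astype(np.float32)))
a=cv2.resize(t[190:290,230:420],None,fx=4,fy=4,interpolation=2)[:300]
b=cv2.resize(s[140:260,260:400],None,fx=4,fy=4,interpolation=2)[:300]
im=np.vstack([np.pad(x,((0,0),(0,800-x.shape[1]),(0,0))) for x in(a,b)])
cv2.imwrite("pics/crop1.png",im[...,::-1])
E
```

```text
[132 137 141] [125 128 128] [134 126  82] [110 112 111]
px ((266.5, 221.5), (25.0, 41.0), 90.0)
cover ((512.3786010742188, 140.54112243652344), (111.69507598876953, 67.72744750976562), 89.08537292480469)
gasket ((508.27105712890625, -149.05966186523438), 31.419912338256836) ((381.0, 220.0), (26.0, 24.0), 90.0)
```

View pics/crop1.png

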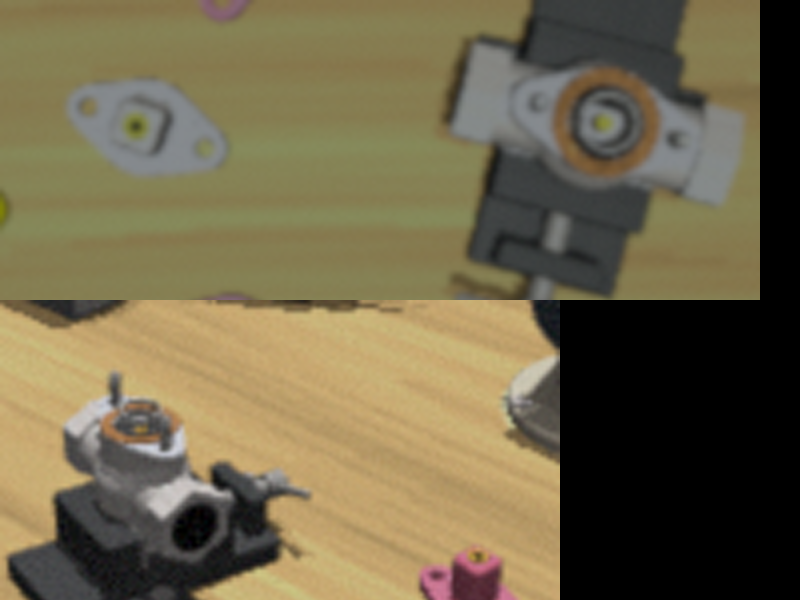

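The crop confirms the bare silver cover with a yellow boss dot, with its holes at about (252,216) and (281,227). The valve's studs are at about (364.5,216) and (399,224.5). Next I'll compute the poses and the first move.

```bash
cat >> h.py <<'E'
def yaw(p,q):
    v=(p-q)[:2]; v=v*np.sign(v[1]); return np.degrees(np.arctan2(-v[0],v[1]))
def rel(s,P,ydir_deg=None):
    "shift in tool axes to P; turn about tool z so that tool y lies along world heading ydir"
    M=R.from_quat(s["orientation"]).as_matrix();sh=M.T@(np.asarray(P)-s["eef_pos"])
    out=[sh.round(4).tolist()]
    if ydir_deg is not None:
        a=np.radians(ydir_deg);v=M.T@[np.cos(a),np.sin(a),0]
        t=np.arctan2(-v[0],v[1]);out.append([round(x,4) for x in (t,t+np.pi,t-np.pi)])
    return out
E
python3 - <<'E'
from h import *;from bench import *
d=pickle.load(open("d0.pkl","rb"));t=d["top"]
h=plane(t,[(251.75,216.25),(281,227)],0.008);print(h,np.linalg.norm(h[0]-h[1]),h.mean(0),yaw(*h))
b=plane(t,[(263.5,221.5)],0.05);print("boss",b)
g=plane(t,[(364.5,215.8),(399.3,224.5)],0.16);print(g,np.linalg.norm(g[0]-g[1]),g.mean(0),yaw(*g))
s=read_state();print(R.from_quat(s["orientation"]).as_matrix().round(3).tolist())
P=h.mean(0);P[2]=0.15
print(rel(s,P,yaw(*h)))
E
```

```text
[[0.52713677 0.18026802 0.008     ]
 [0.49676226 0.101078   0.008     ]] 0.08481550748329261 [0.51194951 0.14067301 0.008     ] -20.985063186057282
boss [[0.51132327 0.14137977 0.05      ]]
[[ 0.51783503 -0.1090633   0.16      ]
 [ 0.49662877 -0.18817483  0.16      ]] 0.081904453830727 [ 0.5072319  -0.14861907  0.16      ] -15.005670587207222
[[0.948, -0.319, -0.0], [-0.319, -0.948, -0.002], [0.0, 0.002, -1.0]]
[[0.4403, 0.2527, 0.0466], [np.float64(-1.5294), np.float64(1.6122), np.float64(-4.671)]]
```

Request:
move_arm(targets=[[0.44, 0.253, 0.03, 1.612, 1], [0.44, 0.253, 0.03, 1.612, 1], [0.44, 0.253, 0.03, 1.612, 1], [0.44, 0.253, 0.03, 1.612, 1], [0.44, 0.253, 0.03, 1.612, 1], [0.44, 0.253, 0.03, 1.612, 1], [0.44, 0.253, 0.03, 1.612, 1], [0.44, 0.253, 0.03, 1.612, 1]])

```text
time: 0.9
eef_pos: [0.4408, 0.2203, 0.173]
orientation: [0.721, -0.693, -0.0, 0.0]
force: [0.8, 2.3, 0.5]
grip_width: 0.0853
finger_force: 0.0
```

```bash
python3 - <<'E'
from h import *;from bench import *
print(rel(read_state(),[.512,.1407,.16],-21))
E
```

```text
[[0.0824, -0.068, 0.013], [np.float64(-2.735), np.float64(0.4066), np.float64(-5.8766)]]
```

Request:
move_arm(targets=[[0.082, -0.068, 0.013, 0.406, 1], [0.082, -0.068, 0.013, 0.406, 1], [0.082, -0.068, 0.013, 0.406, 1], [0.082, -0.068, 0.013, 0.406, 1]])

```text
time: 1.3
eef_pos: [0.512, 0.1417, 0.1591]
orientation: [-0.567, 0.823, 0.0, -0.001]
force: [-0.0, -0.4, 0.2]
grip_width: 0.0853
finger_force: 0.0
```

```bash
python3 - <<'E'
from h import *;from bench import *
c=capture("wrist");s=read_state();pickle.dump((c,s),open("w1.pkl","wb"))
print(c["mtx"].round(1).tolist(),c["extrinsics"].round(3).tolist(),s["eef_pos"],s["joint_positions"])
print(proj(c,[.512,.1407,.01]),rel(s,[.512,.1407,.16],-21))
cv2.imwrite("pics/w1.png",c["color"][...,::-1])
E
```

```text
[[293.6, 0.0, 315.4], [0.0, 293.6, 195.4], [0.0, 0.0, 1.0]] [[-0.935, 0.356, 0.002, 0.427], [-0.337, -0.884, -0.323, 0.328], [-0.113, -0.303, 0.946, -0.244], [0.0, 0.0, 0.0, 1.0]] [0.5115587  0.1427975  0.15961469] [ 5.66882783e-01  2.33169736e-01 -1.54826068e-02 -3.93723185e-04
 -1.32353003e+00 -9.26121927e-01]
[[314.2616392 171.0457518]] [[0.0018, -0.0012, -0.0004], [np.float64(-3.1344), np.float64(0.0072), np.float64(-6.276)]]
```

View pics/w1.png

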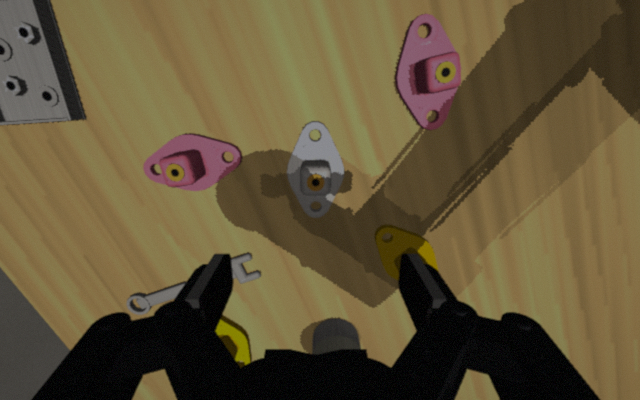

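The wrist view shows the silver cover upright between the fingers, holes at (316,134) and (316,205), boss top at about (316,182).

```bash
python3 - <<'E'
from h import *;from bench import *
c,s=pickle.load(open("w1.pkl","rb"))
g=cv2.cvtColor(c["color"],cv2.COLOR_RGB2HSV)
# hole blobs: bench colour (saturated) inside plate
m=(g[...,1]<75).astype(np.uint8);sub=m[115:225,280:350]
for k in cv2.findContours(sub,cv2.RETR_CCOMP,2)[0]:
    if cv2.contourArea(k)>25:
        M=cv2.moments(k);print("blob",M["m10"]/M["m00"]+280,M["m01"]/M["m00"]+115,cv2.contourArea(k),cv2.boundingRect(k))
h=plane(c,[(316,134),(316,205)],.008);print(h,np.linalg.norm(h[0]-h[1]),h.mean(0),yaw(*h))
print("boss",plane(c,[(316,182)],.05))
p=h.mean(0);p[2]=0.013;print(rel(read_state(),p,yaw(*h)))
E
```

```text
blob 315.05838116851334 169.2445156409914 3745.5 (7, 6, 58, 97)
blob 315.52054794520546 205.1826484018265 73.0 (30, 86, 12, 10)
blob 315.1400611620795 182.0960244648318 272.5 (26, 58, 20, 19)
blob 314.6877022653722 134.5728155339806 103.0 (29, 14, 13, 12)
[[0.49539645 0.10262371 0.008     ]
 [0.52513237 0.18086763 0.008     ]] 0.08370385701428056 [0.51026441 0.14174567 0.008     ] -20.808859471366155
boss [[0.51077791 0.14263045 0.05      ]]
[[0.0013, 0.0007, 0.1466], [np.float64(-3.1377), np.float64(0.0038), np.float64(-6.2793)]]
```

Request:
move_arm(targets=[[0.001, 0, 0.05, 0.004, 1], [0.001, 0, 0.1, 0.004, 1], [0.001, 0, 0.13, 0.004, 1], [0.001, 0, 0.145, 0.004, 1], [0.001, 0, 0.145, 0.004, 1], [0.001, 0, 0.145, 0.004, 0.2], [0.001, 0, 0.145, 0.004, 0.1], [0.001, 0, 0.145, 0.004, 0]], squeeze=90)

```text
time: 2.15
eef_pos: [0.5122, 0.1432, 0.0167]
orientation: [-0.568, 0.823, -0.0, 0.001]
force: [-0.4, -0.1, -0.4]
grip_width: 0.0438
finger_force: 0.0
```

Request:
move_arm(targets=[[0, 0, 0, 0, 0], [0, 0, 0, 0, 0], [0, 0, 0, 0, 0], [0, 0, 0, 0, 0]])

```text
time: 2.55
eef_pos: [0.5117, 0.1425, 0.0157]
orientation: [-0.567, 0.823, -0.0, 0.0]
force: [-0.7, 0.3, 3.6]
grip_width: -0.0001
finger_force: 1.8
```

The fingers shut fully, so they missed the boss. I'll look again.

```bash
python3 - <<'E'
from h import *;from bench import *
c=capture("wrist");e=capture("scene");t=capture("top");s=read_state();pickle.dump((c,s),open("w2.pkl","wb"))
print(s["eef_pos"],s["grip_width"],s["finger_force"])
a=cv2.resize(e["color"][130:330,260:500],None,fx=1.6,fy=1.6);a=cv2.resize(a,(384,320))
b=cv2.resize(t["color"][170:290,180:320],(373,320))
w=cv2.resize(c["color"][100:400,150:500],(0,0),fx=.8,fy=.8)
im=np.zeros((560,800,3),np.uint8);im[:320,:384]=a;im[:320,400:773]=b;im[320:,:280]=w
cv2.imwrite("pics/w2.png",im[...,::-1])
E
```

```text
[0.51170551 0.14249976 0.01569556] 2.282398866299327e-05 2.4278610572218895
```

View pics/w2.png

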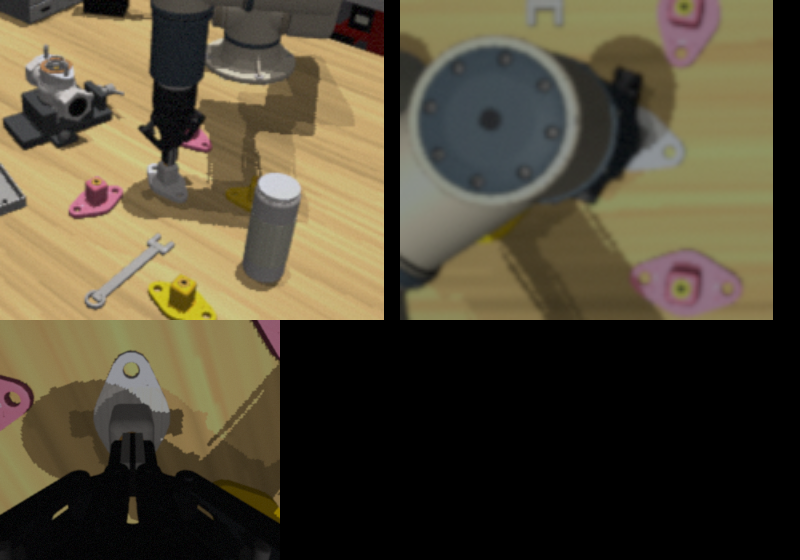

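```bash
python3 - <<'E'
from h import *;from bench import *
c,s=pickle.load(open("w2.pkl","rb"));e=pickle.load(open("d0.pkl","rb"))["scene"]
p=s["eef_pos"]
for z in(0.0157,.035,.05,.06):
    q=np.array([p[0],p[1],z]);w=proj(c,q)[0];v=proj(e,q)[0];print(z,"wrist crop",((w-[150,100])*.8+[0,320]).round(),"scene crop",((v-[260,130])*1.6).round())
h=np.array([.511,.142]); 
n=capture("scene");img=cv2.resize(n["color"][190:270,320:420],None,fx=7,fy=7,interpolation=2)
cv2.imwrite("pics/s3.png",img[...,::-1])
print(((proj(e,p)[0]-[320,190])*7).round())
E
```

```text
0.0157 wrist crop [131. 422.] scene crop [166. 178.]
0.035 wrist crop [131. 433.] scene crop [167. 170.]
0.05 wrist crop [131. 443.] scene crop [168. 163.]
0.06 wrist crop [131. 451.] scene crop [168. 159.]
[308. 360.]
```

View pics/s3.png

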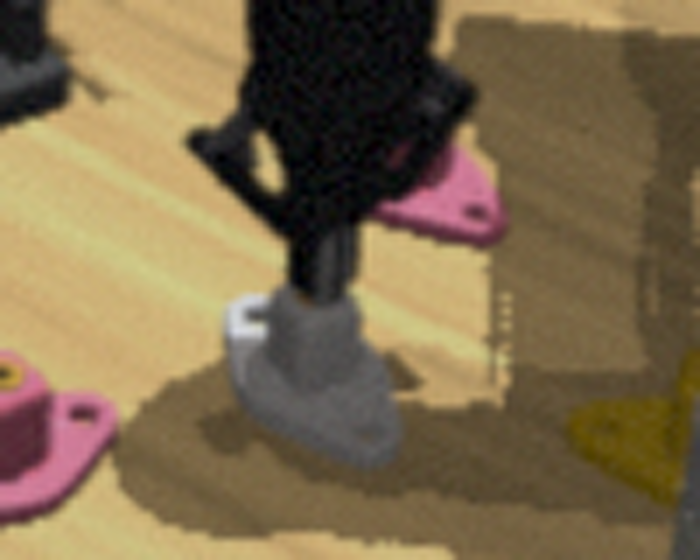

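The scene view shows the shut fingertips resting on the boss top at about (325,300) in the crop. That is z≈0.05, while the reported TCP is 0.016, so the real tips stand about 34 mm higher than reported. I'll open, go lower watching the force, and re-close.

Request:
move_arm(targets=[[0, 0, -0.004, 0, 1], [0, 0, -0.004, 0, 1], [0, 0, -0.004, 0, 1], [0, 0, -0.004, 0, 1], [0, 0, -0.004, 0, 1], [0, 0, -0.004, 0, 1]])

```text
time: 3.35
eef_pos: [0.5113, 0.1424, 0.0191]
orientation: [-0.567, 0.823, 0.0, -0.0]
force: [0.5, -0.4, -0.3]
grip_width: 0.0846
finger_force: 0.0
```

```bash
python3 - <<'E'
from h import *;from bench import *
c=capture("scene");w=capture("wrist");s=read_state();pickle.dump((w,s),open("w3.pkl","wb"));print(s["eef_pos"],s["joint_positions"].round(3))
a=cv2.resize(c["color"][190:270,320:420],(500,400),interpolation=2)
b=cv2.resize(w["color"],(300,188))
im=np.zeros((400,800,3),np.uint8);im[:,:500]=a;im[:188,500:]=b
cv2.imwrite("pics/s4.png",im[...,::-1])
E
```

```text
[0.51133243 0.14241036 0.01921527] [ 0.567  0.342 -0.247  0.    -0.981 -0.931]
```

View pics/s4.png

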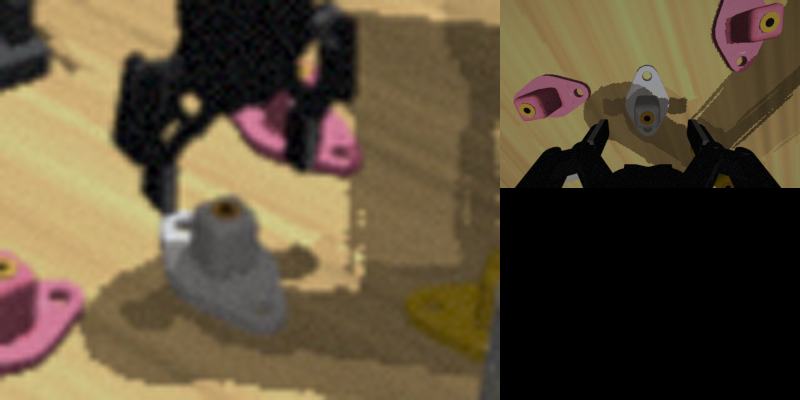

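The open fingers straddle the boss, but their tips at (155,210) and (300,168) are only just above the boss top at (225,207). I'll lower 40 mm and close.

Request:
move_arm(targets=[[0, 0, 0.02, 0, 1], [0, 0, 0.034, 0, 1], [0, 0, 0.04, 0, 1], [0, 0, 0.04, 0, 1]])

```text
time: 3.85
eef_pos: [0.5108, 0.1421, -0.0214]
orientation: [-0.567, 0.823, 0.0, -0.001]
force: [-0.7, -0.3, 0.6]
grip_width: 0.0853
finger_force: 0.0
```

Request:
move_arm(targets=[[0, 0, 0, 0, 0], [0, 0, 0, 0, 0], [0, 0, 0, 0, 0], [0, 0, 0, 0, 0], [0, 0, 0, 0, 0], [0, 0, 0, 0, 0]], squeeze=90)

```text
time: 4.45
eef_pos: [0.5121, 0.1427, -0.0199]
orientation: [-0.568, 0.823, -0.0, 0.001]
force: [-0.8, 0.1, 6.4]
grip_width: 0.0308
finger_force: 89.7
```

Gripped: width 31 mm, force 90 N. Now I'll lift straight up.

Request:
move_arm(targets=[[0, 0, -0.02, 0, 0], [0, 0, -0.06, 0, 0], [0, 0, -0.11, 0, 0], [0, 0, -0.16, 0, 0], [0, 0, -0.21, 0, 0], [0, 0, -0.22, 0, 0]])

```text
time: 5.05
eef_pos: [0.514, 0.1431, 0.2055]
orientation: [-0.567, 0.823, -0.001, 0.005]
force: [0.5, -0.3, -2.3]
grip_width: 0.0313
finger_force: 89.9
```

```bash
python3 - <<'E'
from h import *;from bench import *
s=read_state();c=capture("wrist")
E=c["extrinsics"];print("cam",-E[:3,:3].T@E[:3,3],"fwd",-E[2,:3],s["eef_pos"],s["grip_width"],s["force"])
M=R.from_quat(s["orientation"]).as_matrix();print("cam in tool",M.T@(-E[:3,:3].T@E[:3,3]-s["eef_pos"]))
print(rel(s,[.507,-.149,.2],-15))
E
```

```text
cam [0.48210967 0.06479928 0.3820195 ] fwd [ 0.12423788  0.30733298 -0.94345715] [0.51399908 0.14305947 0.2054848 ] 0.03126507968760087 [ 0.48593786 -0.28209133 -2.33522729]
cam in tool [ 0.08326456  0.0005883  -0.17712358]
[[0.2755, -0.0974, 0.0043], [np.float64(3.0396), np.float64(6.1812), np.float64(-0.102)]]
```

Request:
move_arm(targets=[[0.05, -0.02, 0, -0.03, 0], [0.1, -0.04, 0, -0.06, 0], [0.145, -0.055, 0, -0.1, 0], [0.155, -0.057, 0, -0.1, 0], [0.155, -0.057, 0, -0.1, 0], [0.155, -0.057, 0, -0.1, 0]])

```text
time: 5.7
eef_pos: [0.5087, -0.0224, 0.1977]
orientation: [-0.607, 0.794, 0.001, -0.001]
force: [0.1, -0.2, -2.4]
grip_width: 0.0307
finger_force: 89.8
```

```bash
python3 - <<'E'
from h import *;from bench import *
s=read_state();c=capture("wrist");pickle.dump((c,s),open("w5.pkl","wb"))
print(s["eef_pos"],proj(c,[.507,-.149,.14]))
cv2.imwrite("pics/w5.png",c["color"][...,::-1])
E
```

```text
[ 0.50871291 -0.02242898  0.19766855] [[270.06902197  36.09639445]]
```

View pics/w5.png

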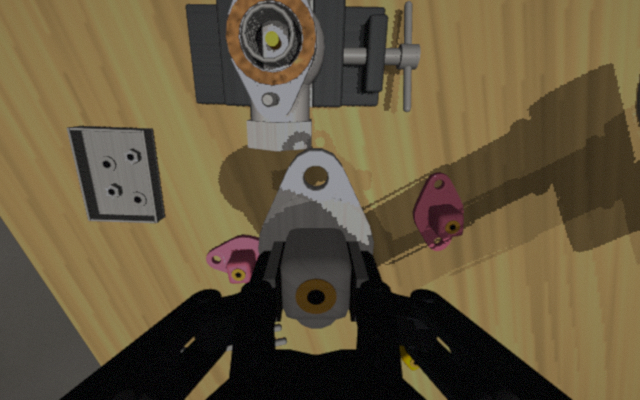

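The wrist view shows the gasket at (271,40), the near stud at (270,100), the cover's hole at (316,177) and the boss top at (316,296). The yaw already looks aligned. I'll move 32 mm forward to see both studs.

Request:
move_arm(targets=[[0.03, 0, 0, 0, 0], [0.032, 0, 0, 0, 0], [0.032, 0, 0, 0, 0], [0.032, 0, 0, 0, 0]])

```text
time: 6.15
eef_pos: [0.5012, -0.0525, 0.199]
orientation: [-0.608, 0.794, 0.0, -0.0]
force: [-0.5, 0.0, -2.1]
grip_width: 0.0307
finger_force: 89.8
```

```bash
python3 - <<'E'
from h import *;from bench import *
s=read_state();c=capture("wrist");pickle.dump((c,s),open("w6.pkl","wb"))
print(s["eef_pos"],proj(c,[[.507,-.149,.14],[.518,-.109,.166],[.4966,-.188,.166]]))
im=c["color"][0:300,190:430]
cv2.imwrite("pics/w6.png",cv2.resize(im,(480,600),interpolation=2)[...,::-1])
E
```

```text
[ 0.50124923 -0.05248712  0.19896503] [[273.74613479  82.57742566]
 [271.23620192 143.46115692]
 [265.05929584  11.55475967]]
```

View pics/w6.png

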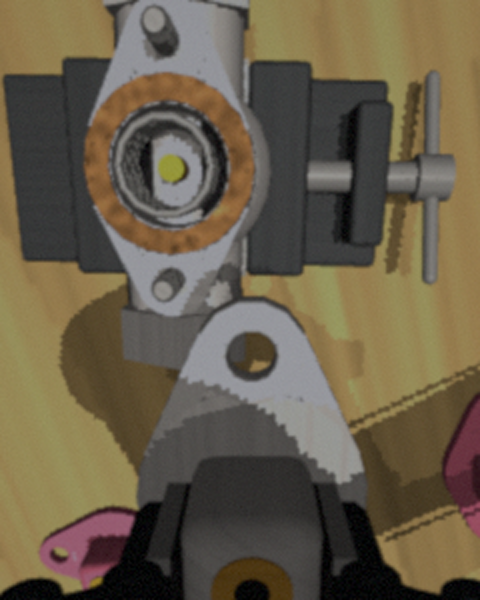

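The crop shows the far stud tip at (266.5,8.5), the near tip at (271.5,145) and the cover's near hole at (315.5,178), in full-frame pixels.

```bash
python3 - <<'E'
from h import *;from bench import *
c,s=pickle.load(open("w6.pkl","rb"))
g=plane(c,[(266.5,8.5),(271.5,145)],.166);print("studs",g,np.linalg.norm(g[0]-g[1]),g.mean(0),yaw(*g))
hv=cv2.cvtColor(c["color"],cv2.COLOR_RGB2HSV)[30:130,225:325]
m=((hv[...,0]>3)&(hv[...,0]<17)&(hv[...,1]>110)).astype(np.uint8)
k=max(cv2.findContours(m,0,2)[0],key=cv2.contourArea);k=cv2.convexHull(k)[:,0].astype(float)+[225,30]
P=plane(c,k,.14)[:,:2];print("gasket",cv2.minEnclosingCircle((P*1000).astype(np.float32)))
z=s["eef_pos"][2]+.020
# stereo-free cover pose: hole at plate top, boss dot at boss top
hs=cv2.cvtColor(c["color"],cv2.COLOR_RGB2HSV)[272:320,290:342]
m=((hs[...,1]>120)&(hs[...,2]>60)).astype(np.uint8)
k=max(cv2.findContours(m,0,2)[0],key=cv2.contourArea);ce,(w,h),_=cv2.minAreaRect(k);ce=np.array(ce)+[290,272];print("dot",ce,w,h)
hole=plane(c,[(315.5,178)],z+.010)[0];boss=plane(c,[ce],z+.05)[0]
M=R.from_quat(s["orientation"]).as_matrix()
print("hole",hole,"boss",boss,np.linalg.norm((hole-boss)[:2]),yaw(boss,hole))
print("in tool",M.T@(hole-s["eef_pos"]),M.T@(boss-s["eef_pos"]))
E
```

```text
studs [[ 0.49521947 -0.1893373   0.166     ]
 [ 0.51815425 -0.10790678  0.166     ]] 0.08459866101299349 [ 0.50668686 -0.14862204  0.166     ] -15.729790832642163
gasket ((506.8883361816406, -148.54208374023438), 31.79661750793457)
dot [315.5 296. ] 34.0 39.0
hole [ 0.48966085 -0.09312061  0.22896503] boss [ 0.50069053 -0.05226043  0.26896503] 0.04232266544738646 -15.106222786760904
in tool [ 0.04224032  0.00063932 -0.03001196] [-9.39291249e-05  6.29754004e-04 -6.99997009e-02]
```

Request:
move_arm(targets=[[0.04, -0.014, 0, 0.007, 0], [0.075, -0.026, 0, 0.007, 0], [0.0914, -0.0308, 0, 0.007, 0], [0.0914, -0.0308, 0, 0.007, 0], [0.0914, -0.0308, 0.02, 0.007, 0], [0.0914, -0.0308, 0.035, 0.007, 0], [0.0914, -0.0308, 0.035, 0.007, 0], [0.0914, -0.0308, 0.035, 0.007, 0]])

```text
time: 7.0
eef_pos: [0.5073, -0.1492, 0.1647]
orientation: [-0.606, 0.796, -0.0, -0.0]
force: [-0.1, 0.0, -1.5]
grip_width: 0.031
finger_force: 89.8
```

```bash
python3 - <<'E'
from h import *;from bench import *
s=read_state();c=capture("wrist");pickle.dump((c,s),open("w7.pkl","wb"))
z=s["eef_pos"][2]+.020
print(s["eef_pos"],z,s["force"],proj(c,[[.4955,-.1890,.166],[.4955,-.1890,.14]]))
print("hole",plane(c,[(315.5,178)],z+.010)[0])
im=c["color"][130:330,240:400]
cv2.imwrite("pics/w7.png",cv2.resize(im,(480,600),interpolation=2)[...,::-1])
E
```

```text
[ 0.50729734 -0.14923387  0.16470928] 0.18470927953014263 [-0.10932725  0.01652809 -1.54701076] [[315.64508852 166.6074135 ]
 [315.60201383 157.95519061]]
hole [ 0.49540406 -0.18975561  0.19470928]
```

View pics/w7.png

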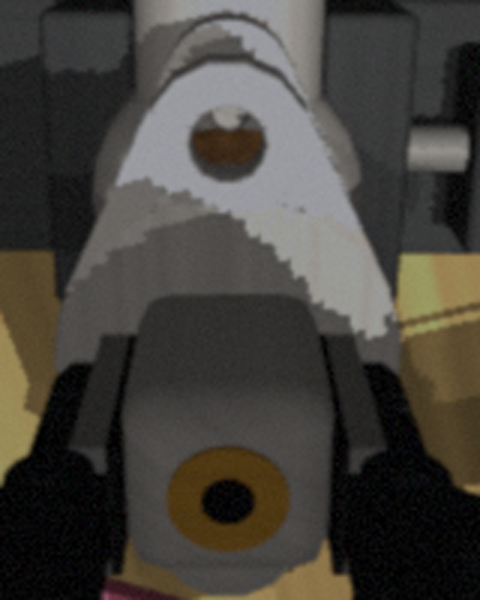

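The stud tip shows in the hole at about (317,168), within 1–2 px of where it was predicted. I'll lower gently onto the studs.

Request:
move_arm(targets=[[0, 0, 0.01, 0, 0], [0, 0, 0.015, 0, 0], [0, 0, 0.019, 0, 0], [0, 0, 0.022, 0, 0], [0, 0, 0.025, 0, 0], [0, 0, 0.025, 0, 0]])

```text
time: 7.65
eef_pos: [0.507, -0.1498, 0.1389]
orientation: [-0.605, 0.796, 0.0, -0.0]
force: [0.1, 1.4, -2.3]
grip_width: 0.0312
finger_force: 89.7
```

Request:
move_arm(targets=[[0, 0, 0.004, 0, 0], [0, 0, 0.008, 0, 0], [0, 0, 0.011, 0, 0], [0, 0, 0.014, 0, 0], [0, 0, 0.014, 0, 0]])

```text
time: 8.15
eef_pos: [0.5073, -0.15, 0.1263]
orientation: [-0.605, 0.796, -0.001, 0.0]
force: [-3.8, 1.5, 6.8]
grip_width: 0.031
finger_force: 90.8
```

Request:
move_arm(targets=[[0, 0, 0.002, 0, 0], [0, 0, 0.004, 0, 0], [0, 0, 0.006, 0, 0], [0, 0, 0.006, 0, 0], [0, 0, 0.006, 0, 0]])

```text
time: 8.65
eef_pos: [0.5074, -0.15, 0.1217]
orientation: [-0.605, 0.796, -0.001, 0.001]
force: [-5.5, 4.2, 14.0]
grip_width: 0.0308
finger_force: 91.7
```

Request:
move_arm(targets=[[0, 0, 0.001, 0, 0], [0, 0, 0.001, 0, 0], [0, 0, 0.001, 0, 0]])

```text
time: 8.95
eef_pos: [0.5074, -0.15, 0.1209]
orientation: [-0.605, 0.796, -0.001, 0.001]
force: [-6.2, 3.7, 14.6]
grip_width: 0.0313
finger_force: 91.8
```

Request:
move_arm(targets=[[-0.0003, 0.0006, 0.001, 0, 0], [-0.0003, 0.0006, 0.002, 0, 0], [-0.0003, 0.0006, 0.002, 0, 0]])

```text
time: 9.25
eef_pos: [0.5074, -0.15, 0.1201]
orientation: [-0.606, 0.796, -0.002, 0.001]
force: [-6.7, 3.8, 19.9]
grip_width: 0.0308
finger_force: 92.6
```

Request:
move_arm(targets=[[0, 0, 0.001, 0, 0], [0, 0, 0.001, 0, 0], [0, 0, 0.001, 0, 0]])

```text
time: 9.55
eef_pos: [0.5075, -0.1501, 0.1201]
orientation: [-0.606, 0.796, -0.002, 0.001]
force: [-7.1, 5.0, 24.7]
grip_width: 0.0312
finger_force: 93.4
```

Request:
move_arm(targets=[[0, 0, 0.001, 0, 0], [0, 0, 0.001, 0, 0], [0, 0, 0.001, 0, 0], [0, 0, 0.001, 0, 0]])

```text
time: 9.95
eef_pos: [0.5075, -0.1501, 0.1201]
orientation: [-0.606, 0.796, -0.003, 0.001]
force: [-11.7, 5.2, 32.0]
grip_width: 0.0311
finger_force: 94.2
```

```bash
python3 - <<'E'
from h import *;from bench import *
s=read_state();c=capture("scene");w=capture("wrist")
print(s["eef_pos"],s["force"],s["ft_torque"])
x,y=proj(c,[.507,-.149,.145])[0].astype(int);print(x,y)
a=cv2.resize(c["color"][y-40:y+35,x-45:x+45],(480,400),interpolation=2)
b=cv2.resize(w["color"][130:330,240:400],(320,400),interpolation=2)
cv2.imwrite("pics/f.png",np.hstack([a,b])[...,::-1])
E
```

```text
[ 0.50749623 -0.15012574  0.12006793] [-11.67071306   5.18517378  32.04188129] [ 2.6094677   4.40359308 -0.08987402]
294 169
```

View pics/f.png

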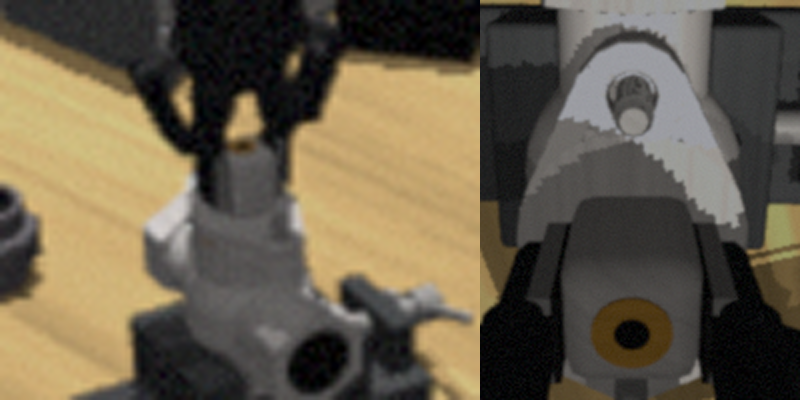

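The picture shows the stud standing through the cover's hole at about (633,110) and the plate seated on the valve. The height has stayed at 0.1201 while the push rose from 20 to 32 N, so the cover is home.

```bash
python3 -c "
from bench import *
print(hand_in())"
```

```text
the job is handed in; nothing more can be done
None
```

The silver aluminium cover is on the valve, studs through its holes, and the arm is still pressing it onto the gasket at about 32 N; I handed the job in that way at about 10 s, and no verdict was returned.

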